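# Set and lock the loose leg of the camera stand

## Robot

A 6-joint arm with a two-finger parallel gripper is mounted at the origin on the work surface. World frame = base frame: x ahead of the robot, y to its left, z up, the work surface at z = 0. Lengths are in mm, angles in rad, forces in N, time in s.
With the tool pointing down it reaches from about 300 to 775 mm from the base axis. Payload 14.6 kg.
Tool frame: the origin (TCP) lies between the finger pads; the fingertips stand manip.tip_reach ahead of it and the grasp point (between the pads) lies 5 mm behind it (manip.tip_reach is the distance from the TCP to the fingertips, in mm); z points along the fingers, y is the line along which they close (so a half turn about z gives the same grasp; the last joint's range is limited). The gripper opens to 94 mm and grips with 3 to 60 N. Pads are 16 mm wide; open, the fingers measure 119 mm over their backs; the gripper's body (75 mm by 177 mm) begins 78 mm behind the grasp point.
Start: joints at [-1.315, 0.3, 1.521, -0, 1.321, -0.067], TCP at [174.466, -521.585, 219.446] pointing down, gripper open.
Joint ranges: [-3.03, 3.03], [-0.79, 2.21], [0.23, 2.52], [-1.04, 4.18], [0, 3.07], [-2.55, 2.55]. Speed limits (rad/s): [2.22, 2.22, 2.57, 3.14, 3.14, 3.14].

## Interface

Orientations are given as [roll, pitch, yaw] about the fixed x, y, z axes, in that order (R = Rz(yaw) Ry(pitch) Rx(roll)).
In Python, from cell import manip gives the robot as it stands. The module is installed in compiled form; this text tells all that it offers.
- The arm moves only by the shell command python3 -m creep 'ROWS' [FORCE]. ROWS is JSON, a list of rows, each a list of 3 entries, a list of its own where there are three numbers: the opening, from -1 (shut) to 1 (fully open), then the shift along the tool's x, y, z in cm, then the turn about the tool's z in units of 5 degrees (1.0 is 5 degrees). In form: [[grip, [tx, ty, tz], roll], ...]. A call has 1 to 12 rows; each row is the pose to reach, as a shift and turn from the pose commanded when the call began, along the tool's axes at that moment; what a row does not reach only later rows make up. A row lasts 1/10 s, in which the tool goes at most 50 mm and 8.59 degrees, less where a joint would pass 70% of its speed; a pose out of reach is approached as far as the arm can. A call with a gripper value outside its range is refused whole. The fingers move at their own pace and stop on an object; FORCE is the grip in N (left out, the last holds). Time passes only in rows, so rows that repeat a pose let the fingers close. It gives the time, the measured TCP pose, the force, the opening and the grip force at its end, in the units of the state.
- manip.read_state(): the state, without advancing time (a new reading comes with each control period).
- manip.camera(name): name is "side" or "top"; returns the picture (384x512x3 uint8, red, green, blue); there is no depth.
- manip.camera_params(name): a dict with "fovy" (degrees; the focal length in pixels is half the picture's height over the tangent of half this angle, whatever the lens; pixels are square), "cx", "cy" (the principal point, pixels), "k1" (the pictures are not rectified: a ray, as slopes to the right and down, at radius r is drawn at 1 + k1 r^2 times it, then the intrinsics apply), "origin" and "attitude" of the camera in the world. Camera axes: x right, y down, z forward; pixel columns grow to the right and rows downward; lengths in mm; the calibration is good to about 2 mm. A picture is of the moment at which its call begins. camera_params takes no time and is no camera call.
- manip.sign_off(): hands the job in; it is judged then, once.
The state is a dict: "clock": time; "joints": joint angles; "qd": joint speeds; "effort": joint torques, N m; "eef_pos": TCP position; "eef_rot": TCP orientation; "wrist_force": force on the tool from outside, world axes, zero at the start; "moment": the same for the moment, N m; "finger_gap": finger opening in mm; "finger_force": force on a finger pad.
Only numpy, scipy, OpenCV 4.12 (cv2) and the standard library are available. Lean on these libraries where they do the work, as an engineer would, in place of code of your own. Each camera call takes 0.05 s, during which the arm holds its last target. There are 200 camera calls.

## Task

On the kitchen counter lies the base of a camera stand with two sliding legs: one is already set and locked, the other is still loose, with its red cam lever swung out to the side. Pull the loose leg out by its cross handle until the orange length mark on its handle is level with the orange mark of the set leg, and, holding it there by the handle all the while, push its red lever fully closed. Finish while still holding the leg at the mark by its handle (its spring would pull it back in); leave the set leg, the sauce bottle, the tub and the bowl alone.

Things in the scene. Friction and masses are not known exactly. Their poses are not given: they have to be found in the camera images.
- stand: Stand base, fixed: black hub 70 x 300 x 54 mm with an upright stub, 170 mm high. z up; own -x is the way both legs pull out (towards the robot; yaw up to 0.25 rad). Origin on the counter, 185 mm in front (own -x) of the hub's centre, midway between the parallel legs at own y +100 and -100 mm, 34 mm square silver tubes. The loose leg can be on either side.
- handle_loose: LOOSE leg's cross handle, moving with it along own x only: black bar 16 mm wide (own x), 170 long (own y), 68 to 88 mm above the counter. Free below but for a 24 mm wide neck at its middle and the leg tube (34 mm wide, top 46 mm high). Origin on the counter under its centre, axes as the stand's. Fingers can straddle it and slide along it; a tight squeeze makes that drag.
- mark_loose (a point): Orange length mark of the loose leg: the line along the middle of its handle's top. This point is the handle's centre, 88 mm above the counter. Axes parallel to the stand's.
- mark_set (a point): The same point on the SET leg's handle: the length to match; level when mark_loose has x = 0 in this point's axes (parallel to the stand's). At the start it is 45 to 105 mm farther out (own -x) than mark_loose. The set leg is built like the loose one, its red lever closed.
- leg_loose (a joint): How far the loose leg is pulled out, m: 0 (fully in) at the start, 0.13 at most. A spring pulls it in with 4 N at 0, rising to 6.5 N at 0.1 m (friction 0.8 N): let go, it runs back in, even with its lever closed.
- leg_set (a joint): How far the set leg is pulled out, m: 0.045 to 0.105. Held by strong friction (40 N).
- cam_loose (a joint): Angle of the loose leg's red lever, rad: 0 closed (pointing to own -x along the leg, hard stop), 0.45 to 0.60 at the start, swung out to own +y (robot's left). Needs about 2.5 N at the handle, stays where left. Lies 94 to 106 mm above the counter, crossing 6 mm above the handle, so fingers that straddle the handle can push it to own -y.
- cam_loose_pivot (a point): Upright pivot axis of the loose leg's lever, 100 mm above the counter; it rides on the leg, 62 mm behind (own +x) the handle's centre line and 14 mm to own -y of the leg's. The closed lever crosses the handle at own y = -14 mm.
- cam_loose_tip (a point): Free end of the loose leg's red lever, a flat bar 104 mm long from the pivot and 14 mm wide; 100 mm above the counter.
- cam_set (a joint): Angle of the set leg's red lever, 0 = closed (and it is closed).
- sauce: Orange squeeze bottle, 64 mm diameter, 185 mm high, standing to the left; origin under its centre. Bystander.
- tub: Clear tub with a white lid, 84 mm diameter, 100 mm high, to the left; origin under its centre. Bystander.
- bowl: Blue bowl, 120 mm diameter, 60 mm high, to the right; origin under its centre. Bystander.
Things that resemble listed ones, but are neither listed nor needed, are in the scene too. Leave any green look-alike of the part that bears mark_set alone.

How it is judged (in metres and radians):
On the way, in this order (a step that is already met when the one before it is completed fails the run):
1. the loose leg is held by its handle level with the set leg's mark (within 6 mm), its lever still open (x of mark_loose in the frame of mark_set between -0.006 and 0.006 m and contact force between the fingers and handle_loose above 1 N and value of joint cam_loose above 0.35 rad), for 0.2 s.
2. the lever is fully closed with the leg still held at the mark (x of mark_loose in the frame of mark_set between -0.006 and 0.006 m and contact force between the fingers and handle_loose above 1 N and value of joint cam_loose below 0.08 rad), for 0.2 s.
At the end, for the whole second after the job is handed in: The loose leg's mark is within 6 mm of the set leg's mark along the legs and at rest, its lever is within 0.08 rad of fully closed, the fingers still hold the leg by its handle (at least 1 N on the handle), and the set leg is as it was (within 6 mm, lever closed) (all of step 2 and velocity of joint leg_loose between -0.01 and 0.01 m/s and value of joint cam_set below 0.1 rad and distance of mark_set from where it was at the start of the episode below 0.006 m); the arm keeps its last pose, push and grip.
It fails at once if the loose leg's lever is pushed in (below 0.3 rad) while the leg is more than 12 mm off the mark (value of joint cam_loose below 0.3 rad and (x of mark_loose in the frame of mark_set above 0.012 m or x of mark_loose in the frame of mark_set below -0.012 m)).
It fails at once if the set leg is moved or its lever opened (distance of mark_set from where it was at the start of the episode above 0.006 m or value of joint cam_set above 0.15 rad).
It fails at once if the sauce bottle is knocked or moved (distance of sauce from where it was at the start of the episode above 0.02 m or angle between sauce's own z axis and vertical above 0.35 rad).
It fails at once if the tub is knocked or moved (distance of tub from where it was at the start of the episode above 0.02 m or angle between tub's own z axis and vertical above 0.35 rad).
It fails at once if the bowl is knocked or moved (distance of bowl from where it was at the start of the episode above 0.02 m or angle between bowl's own z axis and vertical above 0.35 rad).
It also fails if it takes over 35 s, if anything falls off the work surface, if the arm or the gripper's body presses on something with over 40 N, if the wrist force passes 120 N, or if a joint passes its speed limit or range.

## Working session

There is one attempt and no reset: what is moved stays moved. The work goes in short steps, Python scripts to look and compute and a shell command to move; the robot and the scene stay as the last step left them, time stands still between calls to the robot, and variables do not carry over. Pictures are saved under pics/ and viewed, at most 10 in all, crops included, and the job is handed in when it is done.

```bash
mkdir -p pics; cat > h.py <<'E'
from cell import manip
import numpy as np, cv2
from scipy.spatial.transform import Rotation as R
def snap(n,f=None):
    im=manip.camera(n)
    if f: cv2.imwrite('pics/'+f,cv2.cvtColor(im,cv2.COLOR_RGB2BGR))
    return im
def P(n):
    p=manip.camera_params(n); f=192/np.tan(np.radians(p['fovy'])/2)
    return p,f
def ray(n,uv):
    p,f=P(n); d=(np.array(uv,float)-[p['cx'],p['cy']])/f
    s=d.copy()
    for _ in range(30): s=d/(1+p['k1']*(s@s))
    a=np.array(p['attitude'],float)
    M=a if a.shape==(3,3) else R.from_euler('xyz',a).as_matrix()
    return np.array(p['origin'],float),M@np.array([s[0],s[1],1])
def onz(n,uv,z):
    o,d=ray(n,uv); return o+d*(z-o[2])/d[2]
E
python3 - <<'E'
from h import *
for n in('top','side'): print(manip.camera_params(n)); snap(n,n+'0.png')
print(manip.read_state(),manip.tip_reach)
E
```

```text
{'fovy': 56.177716425325144, 'cx': 256.5172954726343, 'cy': 192.12169100154756, 'k1': -0.04148355130009581, 'origin': array([ 473.39794346,   23.51604055, 1154.21726269]), 'attitude': array([-3.06841339,  0.00581082, -1.55398416])}
{'fovy': 42.78560420131613, 'cx': 262.4394894299133, 'cy': 192.7661629998393, 'k1': -0.019091018632753084, 'origin': array([ -23.88276322,  935.75505709, 1012.33945138]), 'attitude': array([-2.28695519,  0.00907599, -2.61636217])}
{'clock': 0.1, 'joints': array([-1.31458171e+00,  3.00411992e-01,  1.52154233e+00, -2.62390864e-05,
        1.32070409e+00, -6.66196213e-02]), 'qd': array([-3.85170961e-04, -1.42592885e-04, -3.83048171e-03, -7.96137001e-04,
       -1.60561880e-03,  7.93874833e-05]), 'effort': array([ 1.63086112e-03, -5.32647514e+01, -3.53283727e+01,  7.09871692e-02,
        2.35209282e-02, -6.51828577e-05]), 'eef_pos': array([ 174.41232603, -521.36798206,  218.93513974]), 'eef_rot': array([-3.14052757e+00, -4.55883626e-05,  3.22840725e-01]), 'wrist_force': array([ 0.14262932, -0.72713528, -0.42891065]), 'moment': array([-0.04220876, -0.01264053,  0.00942636]), 'finger_force': 0.0, 'finger_gap': 94.01410512188016} 14.0
```

View pics/top0.png

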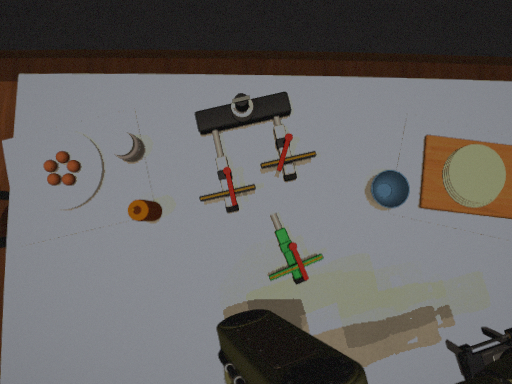

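View pics/side0.png

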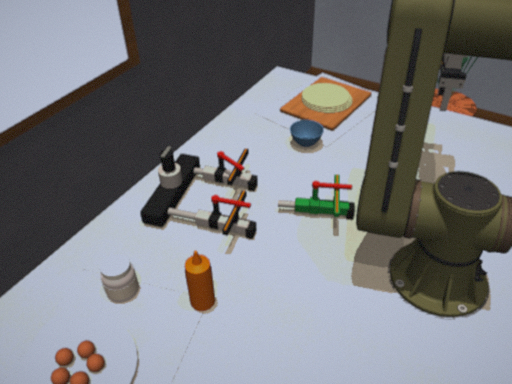

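The top view shows the set leg on the left (handle about (228,193)) with its lever closed. The loose leg is on the right (handle about (288,160)), its lever running from (289,138) to (279,175). The green look-alike is at (295,266).

```bash
cat > m.py <<'E'
from h import *
def masks(im):
    h=cv2.cvtColor(im,cv2.COLOR_RGB2HSV); H,S,V=[h[...,i].astype(int) for i in range(3)]
    red=((H<5)|(H>174))&(S>150)&(V>90)
    ora=(H>=8)&(H<=25)&(S>110)&(V>70)
    return red,ora
def comps(m,box,mn=8):
    z=np.zeros(m.shape,np.uint8); x0,y0,x1,y1=box; z[y0:y1,x0:x1]=m[y0:y1,x0:x1]
    z=cv2.morphologyEx(z,cv2.MORPH_CLOSE,np.ones((3,3),np.uint8))
    n,l,s,c=cv2.connectedComponentsWithStats(z)
    return [np.argwhere(l==i)[:,::-1].astype(float) for i in range(1,n) if s[i,4]>=mn]
def line(n,px,z):
    p=np.array([onz(n,q,z) for q in px])[:,:2]
    c=p.mean(0); d=np.linalg.svd(p-c)[2][0]; t=(p-c)@d
    return c+d*(t.min()+t.max())/2, d, np.ptp(t), c+d*t.min(), c+d*t.max()
E
python3 - <<'E'
from m import *
im=np.mean([snap('top') for _ in range(6)],0).astype(np.uint8)
red,ora=masks(im); box=(190,120,325,215)
for nm,m,z in(('ora',ora,88),('red',red,106)):
    for c in comps(m,box):
        o=line('top',c,z); print(nm,len(c),c.mean(0).round(1),*[np.round(q,2) for q in o], 'ang',np.degrees(np.arctan(o[1][1]/o[1][0])).round(1))
c=im[110:220,190:325]; cv2.imwrite('pics/crop.png',cv2.cvtColor(cv2.resize(c,None,fx=5.5,fy=5.4,interpolation=cv2.INTER_CUBIC),cv2.COLOR_RGB2BGR))
E
```

```text
ora 76 [299.9 156.1] [661.64 -97.15] [ 0.24 -0.97] 92.55 [650.55 -52.22] [ 672.73 -142.08] ang -76.1
ora 47 [269.9 163. ] [639.05  -6.78] [ 0.25 -0.97] 52.98 [632.51  18.89] [645.6  -32.45] ang -75.7
ora 54 [243.9 188.4] [562.06  68.53] [ 0.24 -0.97] 61.3 [554.61  98.27] [569.5  38.8] ang -75.9
ora 80 [214.4 195.2] [540.38 156.04] [ 0.24 -0.97] 88.69 [529.74 199.09] [551.02 112.99] ang -76.1
red 185 [284.1 150.8] [670.39 -47.56] [-0.96  0.27] 113.17 [724.91 -62.71] [615.87 -32.41] ang -15.5
red 187 [229.9 184.8] [567.18 108.37] [-0.97 -0.24] 114.26 [622.65 122.04] [511.71  94.7 ] ang 13.8
```

View pics/crop.png

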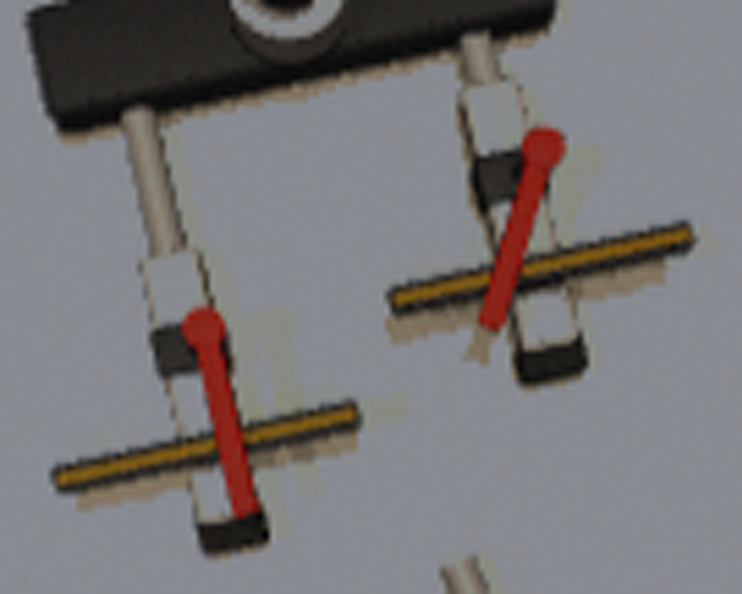

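The crop shows the loose lever swung open, with its tip at the lower left, and the set lever closed. The numbers check out:
- Yaw is 14.0°.
- Handle spacing is 200 mm.
- Pull distance is 56 mm.
- Lever angle is about 0.51 rad.

Approach point: own y = +62 on the loose handle, at about (637.6, -1.5).

```bash
cat > go.py <<'E'
from h import *
import sys
# print tool-axis shift (cm) and roll units to world x y z yaw(deg)
x,y,z,yw=map(float,sys.argv[1:]); s=manip.read_state(); M=R.from_euler('xyz',s['eef_rot'])
print('pos',s['eef_pos'].round(1),'yaw',np.degrees(s['eef_rot'][2]).round(2),'t',round(s['clock'],2),'F',s['wrist_force'].round(1),'ff',s['finger_force'],'gap',s['finger_gap'])
print('shift cm',(M.inv().apply(np.array([x,y,z])-s['eef_pos'])/10).round(2),'roll',round(-(yw-np.degrees(s['eef_rot'][2]))/5,2))
E
python3 -m creep '[[1,[2.5,-1.4,0],-0.7],[1,[5,-2.9,0],-1.4],[1,[7.5,-4.3,0],-2.1],[1,[10,-5.8,0],-2.8],[1,[12.5,-7.2,0],-3.5],[1,[15,-8.7,0],-4.2],[1,[17.5,-10.1,0],-4.9],[1,[20,-11.6,0],-5.6],[1,[22.5,-13,0],-6.3],[1,[25,-14.4,0],-7],[1,[27.5,-15.9,0],-7.7],[1,[30,-17.3,0],-8.4]]' 15
python3 go.py 637.6 -1.5 219 104
```

```text
clock: 1.6
eef_pos: [404.8, -261.3, 219.6]
eef_rot: [3.141, -0.0, 1.058]
wrist_force: [-0.6, -0.4, 0.1]
finger_gap: 94.2
finger_force: 0.0
pos [ 404.8 -261.3  219.6] yaw 60.64 t 1.6 F [-0.6 -0.4  0.1] ff 0.0 gap 94.22136157890372
shift cm [34.06  7.55  0.06] roll -8.67
```

```bash
python3 -m creep '[[0.1,[2.8,0.6,0],-0.7],[0.1,[5.7,1.3,0],-1.5],[0.1,[8.5,1.9,0],-2.2],[0.1,[11.4,2.5,0],-2.9],[0.1,[14.2,3.1,0],-3.6],[0.1,[17,3.8,0],-4.3],[0.1,[20,4.4,0],-5],[0.1,[23,5,0],-5.8],[0.1,[26,5.7,0],-6.5],[0.1,[29,6.3,0],-7.3],[0.1,[32,7,0],-8],[0.1,[34.1,7.6,0],-8.7]]' 15
python3 go.py 637.6 -1.5 82 104
```

```text
clock: 2.8
eef_pos: [639.0, -1.4, 219.2]
eef_rot: [-3.141, -0.0, 1.818]
wrist_force: [-0.2, -0.8, 0.4]
finger_gap: 51.8
finger_force: 0.0
pos [639.   -1.4 219.2] yaw 104.19 t 2.8 F [-0.2 -0.8  0.4] ff 0.0 gap 51.769675018870814
shift cm [ 0.02 -0.14 13.72] roll 0.04
```

```bash
python3 -m creep '[[0.1,[0,-0.1,3],0],[0.1,[0,-0.1,6],0],[0.1,[0,-0.1,9],0],[0.1,[0,-0.1,9.5],0],[0.1,[0,-0.1,9.5],0]]' 15
python3 go.py 637.6 -1.5 82 104
python3 - <<'E'
from h import *
a=snap('top')[110:220,190:325]; b=snap('side')[130:240,130:265]
im=np.hstack([cv2.resize(q,None,fx=2.95,fy=2.95,interpolation=cv2.INTER_CUBIC) for q in(a,b)])
cv2.imwrite('pics/c1.png',im[...,::-1])
E
```

```text
clock: 3.3
eef_pos: [637.1, -3.3, 124.4]
eef_rot: [-3.141, -0.0, 1.815]
wrist_force: [0.0, -0.1, 0.3]
finger_gap: 51.9
finger_force: 0.0
pos [637.1  -3.3 124.4] yaw 103.99 t 3.3 F [ 0.  -0.1  0.3] ff 0.0 gap 51.90149903180749
shift cm [0.16 0.1  4.24] roll -0.0
```

View pics/c1.png

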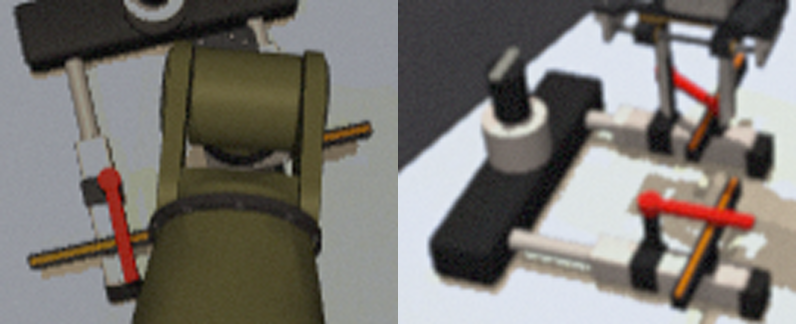

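The side view shows the open fingers above both sides of the loose handle at crop (665..730, 90), on the robot's-left side of the lever. I'll lower them and close.

```bash
python3 -m creep '[[0.1,[0.1,0.1,2],0],[0.1,[0.1,0.1,3.5],0],[0.1,[0.1,0.1,4.2],0],[0.1,[0.1,0.1,4.2],0],[-1,[0.1,0.1,4.2],0],[-1,[0.1,0.1,4.2],0],[-1,[0.1,0.1,4.2],0],[-1,[0.1,0.1,4.2],0],[-1,[0.1,0.1,4.2],0],[-1,[0.1,0.1,4.2],0]]' 15
python3 go.py 637.6 -1.5 82 104
```

```text
clock: 4.4
eef_pos: [638.3, -2.0, 82.7]
eef_rot: [3.14, 0.0, 1.815]
wrist_force: [2.8, 0.6, 0.6]
finger_gap: 16.2
finger_force: 15.0
pos [638.3  -2.   82.7] yaw 103.99 t 4.4 F [2.8 0.6 0.6] ff 15.000361204147339 gap 16.1526465141518
shift cm [ 0.06 -0.06  0.07] roll -0.0
```

```bash
python3 -m creep '[[-1,[0,-0.7,0],0],[-1,[0,-1.4,0],0],[-1,[0,-2.1,0],0],[-1,[0,-2.8,0],0],[-1,[0,-3.5,0],0],[-1,[0,-4.2,0],0],[-1,[0,-4.9,0],0],[-1,[0,-5.4,0],0],[-1,[0,-5.7,0],0],[-1,[0,-5.7,0],0],[-1,[0,-5.7,0],0],[-1,[0,-5.7,0],0]]' 15
python3 go.py 583 -15.2 82 104
cat > meas.py <<'E'
from m import *
import sys
im=np.mean([snap('top') for _ in range(4)],0).astype(np.uint8)
e=np.array([np.cos(np.radians(14)),np.sin(np.radians(14))]); red,ora=masks(im); o=np.array([652.6,-61.6]); ey=np.array([-e[1],e[0]])
for nm,m,z in(('ora',ora,88),('red',red,106)):
    for c in comps(m,(190,120,330,225),6):
        L=line('top',c,z); print(nm,len(c),c.mean(0).round(),'ownx',(L[0]@e).round(1),'owny ends',((L[3]-o)@ey).round(1),((L[4]-o)@ey).round(1),'yaw',np.degrees(np.arctan(L[1][1]/L[1][0])).round(1))
im2=snap('side'); a=im[110:230,190:325]; b=im2[130:250,130:265]
cv2.imwrite('pics/'+sys.argv[1],np.hstack([cv2.resize(q,None,fx=2.95,fy=2.95,interpolation=cv2.INTER_CUBIC) for q in(a,b)])[...,::-1])
red,ora=masks(im2)
for nm,m,z in(('sora',ora,88),('sred',red,106)):
    for c in comps(m,(150,130,300,250),6):
        L=line('side',c,z); print(nm,len(c),c.mean(0).round(),'ownx',(L[0]@e).round(1),'owny ends',((L[3]-o)@ey).round(1),((L[4]-o)@ey).round(1),'yaw',np.degrees(np.arctan(L[1][1]/L[1][0])).round(1))
print(manip.read_state()['eef_pos']@np.r_[e,0])
E
python3 meas.py c2.png
```

```text
clock: 5.6
eef_pos: [583.0, -15.6, 82.7]
eef_rot: [3.141, 0.0, 1.815]
wrist_force: [3.3, 3.0, 0.7]
finger_gap: 15.6
finger_force: 15.0
pos [583.  -15.6  82.7] yaw 104.0 t 5.6 F [3.3 3.  0.7] ff 15.00018373131752 gap 15.615884446846275
shift cm [0.04 0.01 0.07] roll -0.0
ora 783 [276. 174.] ownx 583.4 owny ends 167.0 -80.0 yaw -89.0
ora 202 [277. 177.] ownx 573.8 owny ends 90.4 -3.7 yaw 87.0
ora 6 [292. 181.] ownx 550.0 owny ends 1.1 8.4 yaw -28.5
ora 82 [214. 195.] ownx 562.2 owny ends 282.7 194.0 yaw -76.0
ora 20 [275. 196.] ownx 519.8 owny ends 86.1 43.7 yaw 85.7
ora 379 [275. 215.] ownx 463.7 owny ends 113.1 35.8 yaw 75.5
red 31 [293. 154.] ownx 626.1 owny ends -23.9 -3.9 yaw -89.8
red 188 [230. 185.] ownx 576.9 owny ends 185.6 185.6 yaw 14.0
sora 8 [238. 144.] ownx 651.3 owny ends -107.1 -91.4 yaw -46.5
sora 14 [241. 153.] ownx 622.1 owny ends -53.9 -57.1 yaw 21.0
sora 20 [259. 156.] ownx 565.2 owny ends -58.7 -42.6 yaw -36.7
sora 11 [257. 163.] ownx 562.6 owny ends -30.7 -7.7 yaw -49.8
sora 19 [249. 180.] ownx 561.2 owny ends 83.2 49.7 yaw -72.1
sora 32 [241. 196.] ownx 560.6 owny ends 119.9 160.8 yaw -76.7
sora 92 [230. 218.] ownx 561.2 owny ends 186.9 284.5 yaw -76.2
sred 19 [249. 164.] ownx 576.4 owny ends 7.5 25.4 yaw -40.8
sred 13 [258. 170.] ownx 539.7 owny ends 28.2 49.3 yaw -47.4
sred 193 [231. 202.] ownx 574.6 owny ends 192.1 192.1 yaw 14.0
561.8865286123485
```

View pics/c2.png

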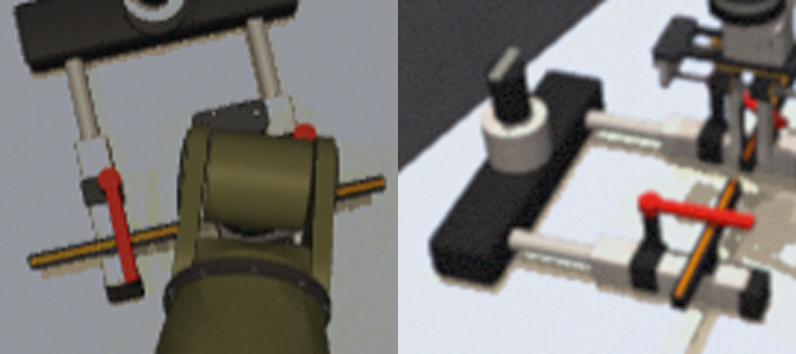

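The side view shows the loose handle held in line with the set handle. Its fragment has own x 561.2 against 560.6–561.2 for the set handle, and the TCP is at 561.9. The lever is still open, so I'll slide to -y.

```bash
python3 -m creep '[[-1,[-0.4,0,0],0],[-1,[-0.8,0,0],0],[-1,[-1.2,0,0],0],[-1,[-1.6,0,0],0],[-1,[-2,0,0],0],[-1,[-2.4,0,0],0],[-1,[-2.8,0,0],0],[-1,[-3.2,0,0],0],[-1,[-3.6,0,0],0],[-1,[-4,0,0],0],[-1,[-4.4,0,0],0],[-1,[-4.4,0,0],0]]' 15
python3 go.py 597.6 -75.3 82 104; python3 meas.py c3.png | grep -v ora
```

```text
clock: 7.05
eef_pos: [593.0, -56.0, 82.3]
eef_rot: [-3.141, -0.004, 1.816]
wrist_force: [-0.6, 18.9, 1.0]
finger_gap: 15.8
finger_force: 15.3
pos [593.  -56.   82.3] yaw 104.03 t 7.05 F [-0.6 18.9  1. ] ff 15.33572677639313 gap 15.837448590909936
shift cm [-1.99 -0.02  0.02] roll 0.01
red 187 [230. 185.] ownx 576.5 owny ends 185.7 185.6 yaw 14.0
sred 44 [239. 158.] ownx 612.0 owny ends -11.1 2.8 yaw -7.2
sred 8 [253. 162.] ownx 566.2 owny ends -0.0 12.6 yaw -36.9
sred 13 [264. 166.] ownx 530.3 owny ends 9.1 16.1 yaw -8.2
sred 176 [230. 201.] ownx 574.5 owny ends 192.6 191.8 yaw 14.4
561.8521600733521
```

View pics/c3.png

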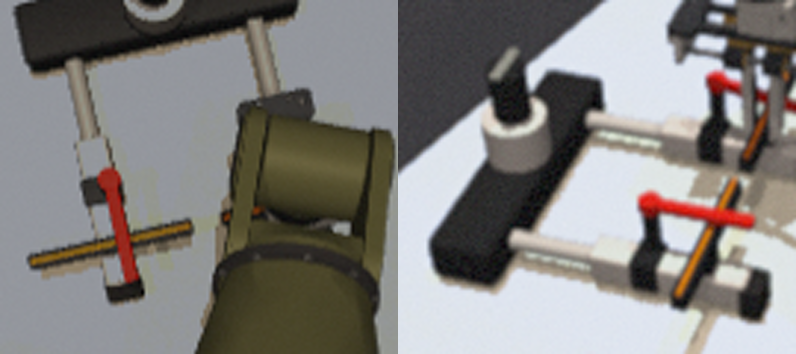

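The side view shows the fingers pushing the lever towards closed, and the handle is still in line with the set one. Next I'll push the rest of the way.

```bash
python3 -m creep '[[-1,[-0.3,0,0],0],[-1,[-0.6,0,0],0],[-1,[-0.9,0,0],0],[-1,[-1.2,0,0],0],[-1,[-1.5,0,0],0],[-1,[-1.7,0,0],0],[-1,[-1.8,0,0],0],[-1,[-1.8,0,0],0]]' 15
python3 go.py 597.6 -75.3 82 104;python3 -m creep '[[-1,[-0.1,0,0],0],[-1,[-0.2,0,0],0],[-1,[-0.2,0,0],0]]' 15;  python3 go.py 597.6 -75.3 82 104; python3 meas.py c4.png
```

```text
clock: 8.1
eef_pos: [597.2, -72.9, 82.1]
eef_rot: [-3.141, -0.005, 1.816]
wrist_force: [-1.6, 22.1, 2.3]
finger_gap: 15.9
finger_force: 17.0
pos [597.2 -72.9  82.1] yaw 104.04 t 8.1 F [-1.6 22.1  2.3] ff 17.01783685013652 gap 15.90367955193151
shift cm [-0.24 -0.02  0.01] roll 0.01
clock: 8.4
eef_pos: [597.4, -73.3, 82.1]
eef_rot: [-3.141, -0.007, 1.817]
wrist_force: [-2.8, 33.3, 3.7]
finger_gap: 15.6
finger_force: 24.0
pos [597.4 -73.3  82.1] yaw 104.09 t 8.4 F [-2.8 33.3  3.7] ff 24.0146541595459 gap 15.587705803620366
shift cm [-0.2  -0.03  0.01] roll 0.02
ora 449 [297. 161.] ownx 602.7 owny ends 68.9 -97.2 yaw -63.2
ora 299 [307. 169.] ownx 574.5 owny ends -116.8 10.4 yaw -84.3
ora 74 [324. 184.] ownx 516.4 owny ends -99.4 -73.9 yaw -6.2
ora 26 [270. 182.] ownx 562.0 owny ends 81.4 47.4 yaw -75.4
ora 58 [244. 188.] ownx 562.1 owny ends 178.8 117.5 yaw -75.9
ora 8 [294. 188.] ownx 529.7 owny ends 14.6 -5.7 yaw -89.1
ora 84 [214. 195.] ownx 562.3 owny ends 282.7 194.0 yaw -76.1
ora 676 [298. 211.] ownx 459.0 owny ends 72.6 -45.5 yaw -77.6
red 188 [230. 185.] ownx 576.5 owny ends 185.7 185.6 yaw 14.1
sora 10 [244. 132.] ownx 650.5 owny ends -174.1 -157.4 yaw -47.3
sora 15 [247. 141.] ownx 625.6 owny ends -123.7 -119.9 yaw 4.7
sora 10 [262. 151.] ownx 564.0 owny ends -101.9 -71.2 yaw -56.1
sora 58 [251. 175.] ownx 560.9 owny ends -11.2 87.6 yaw -76.0
sora 36 [241. 195.] ownx 560.8 owny ends 115.7 164.9 yaw -75.1
sora 90 [230. 219.] ownx 561.1 owny ends 186.9 284.5 yaw -76.4
sred 43 [240. 158.] ownx 608.3 owny ends -2.8 -7.3 yaw 20.8
sred 7 [255. 161.] ownx 561.8 owny ends -7.6 1.5 yaw -37.1
sred 14 [265. 162.] ownx 531.8 owny ends -10.7 -2.6 yaw -8.2
sred 170 [230. 201.] ownx 574.5 owny ends 192.5 191.4 yaw 14.6
561.9463515578819
```

View pics/c4.png

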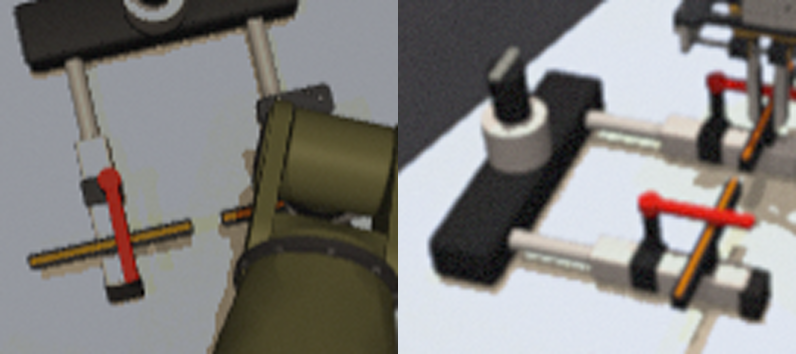

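The levers look parallel: the loose lever runs from own y -5 to -7, and the set lever runs the same way beside its own leg. The push force rose from 22 to 33 N with only 0.4 mm of motion, which means the lever is on its hard stop. The marks are level (562.0 against 562.1). I'll hold briefly and hand in.

```bash
python3 -m creep '[[-1,[0,0,0],0],[-1,[0,0,0],0],[-1,[0,0,0],0],[-1,[0,0,0],0]]' 15 && python3 -c "
from cell import manip
print(manip.sign_off())"
```

```text
clock: 9.05
eef_pos: [597.4, -73.3, 82.1]
eef_rot: [-3.141, -0.007, 1.817]
wrist_force: [-3.3, 32.2, 4.8]
finger_gap: 15.9
finger_force: 23.8
the job is handed in; nothing more can be done
None
```

I handed the job in at about 9 s with the loose leg held by its handle level with the set leg's mark (within about 0.5 mm by camera) and its red lever pushed against its hard stop; the sign-off returned no verdict.

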